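# Release the latched key on a bench switch box

## Robot

A 6-joint arm with a two-finger parallel gripper is mounted at the origin on a cart in front of the work surface, level with it; the furniture and walls round the work are solid. World frame = base frame: x ahead of the robot, y to its left, z up, the work surface at z = 0. Lengths are in m, angles in rad, forces in N, time in s.
With the tool pointing down it reaches from about 0.275 to 1 m from the base axis. Payload 8.4 kg.
Tool frame: the origin (TCP) lies on the centre line of the jaws, within the pads' length; the fingertips stand 17 mm ahead of it and the grasp point (between the pads) lies 2 mm behind it (bot.tcp_to_tips is the z of the fingertips in the tool frame, in m); z points along the fingers, y is the line along which they close (so a half turn about z gives the same grasp; the last joint's range is limited). The gripper opens to 85 mm and grips with 20 to 120 N. Pads are 22 mm wide; open, the fingers measure 114 mm over their backs; the gripper's body (76 mm by 85 mm) begins 54 mm behind the grasp point. The pads swing forward as they close: fully open they stand 13 mm farther back than shut.
Start: joints at [1.273, 0.353, 1.633, -0, 1.155, -0.002], TCP at [0.182, 0.598, 0.248] pointing down, gripper open.
Joint ranges: [-2.63, 2.63], [-0.92, 2.1], [0.06, 2.66], [-1.3, 4.44], [0, 2.69], [-3.02, 3.02]. Speed limits (rad/s): [2.22, 2.22, 2.79, 3.14, 3.14, 3.14].

## Interface

Orientations are given as a unit quaternion [x, y, z, w].
In Python, from workcell import bot, hand, kinematics, get_obs, vision, hand_in gives the robot as it stands. The module is installed in compiled form; this text tells all that it offers. Calls block until the motion is done:
- bot.reach(position, orientation): joint-space move of the TCP to a pose.
- bot.servo_line(position, ori=None, velocity=0.15): straight line of the TCP; ori=None keeps the orientation; velocity is the mean speed in m/s.
- bot.goto_joints(angles): joint-space move.
- hand.move_gripper(opening, strength=None): finger opening in m; strength is the grip in N (None keeps the last); returns when the fingers have stopped.
- bot.dwell(seconds).
- kinematics.solve_ik(position, orientation): joint angles nearest the present ones, or None.
- get_obs(): the state.
- vision.read_camera(name): name is "scene" or "top"; returns a dict with "frame" (400x640x3 uint8, red, green, blue), "intrinsics" (3x3 intrinsics, pixels), "view" (4x4, takes a point from world to camera coordinates). Camera axes: x right, y down, z forward; pixel columns grow to the right and rows downward; lengths in m; the calibration is good to about 2 mm. A picture is of the moment at which its call begins. There is no depth.
A pose or a line that the arm cannot do raises bot.IKError and nothing moves.
- hand_in(): hands the job in; it is judged then, once.
The state is a dict: "time_s": time; "joint_pos": joint angles; "joint_vel": joint speeds; "joint_efforts": joint torques, N m; "position": TCP position; "orientation": TCP orientation; "wrist_force": force on the tool from outside, world axes, zero at the start; "ft_torque": the same for the moment, N m; "gripper_width": finger opening in m; "grip_force": force on a finger pad.
Only numpy, scipy, OpenCV 4.12 (cv2) and the standard library are available. Lean on these libraries where they do the work, as an engineer would, in place of code of your own. Each camera call takes 0.05 s, during which the arm holds its last target. There are 200 camera calls.

## Task

One of the four keys on the grey switch box was left latched down, so its outlet is still on. With the fingertips tap the four keys lightly, one after the other from left to right as you face the box from the robot, to feel which one is latched; when all four have been tapped, press that one fully in and let it spring up. Do not latch any other key or strike the keys hard, do not pick anything up, and leave the cups and the dropper bottle around the box where they stand.

Things in the scene. Friction and masses are not known exactly. Their poses are not given: they have to be found in the camera images.
- switch_box: Grey switch box fixed to the worktop, 90 (x) by 240 (y) by 40 mm high, four outlets in its back. Origin: centre of its underside, on the worktop; x points away from the robot (within 0.35 rad), y left along the key row. The keys stand on its top at x = 0 and y = +75, +25, -25, -75 mm (left to right), each in a black collar 38 mm square, 3 mm high.
- key_a: One of 4 identical white push-push keys, cap 24 mm square, order varies. Origin: centre of cap top; z 55 mm when up, about 51 latched, 47 fully in. Up: gives from 2 N, 6 N fully in; latched: gives from 3.5 N. Held fully in (8 mm below up) for 0.3 s and let go, a latched key springs up and an up key latches; short of 6 mm below up nothing changes.
- key_b: One of 4 identical white push-push keys, cap 24 mm square, order varies. Origin: centre of cap top; z 55 mm when up, about 51 latched, 47 fully in. Up: gives from 2 N, 6 N fully in; latched: gives from 3.5 N. Held fully in (8 mm below up) for 0.3 s and let go, a latched key springs up and an up key latches; short of 6 mm below up nothing changes.
- key_c: One of 4 identical white push-push keys, cap 24 mm square, order varies. Origin: centre of cap top; z 55 mm when up, about 51 latched, 47 fully in. Up: gives from 2 N, 6 N fully in; latched: gives from 3.5 N. Held fully in (8 mm below up) for 0.3 s and let go, a latched key springs up and an up key latches; short of 6 mm below up nothing changes.
- key_d: One of 4 identical white push-push keys, cap 24 mm square, order varies. Origin: centre of cap top; z 55 mm when up, about 51 latched, 47 fully in. Up: gives from 2 N, 6 N fully in; latched: gives from 3.5 N. Held fully in (8 mm below up) for 0.3 s and let go, a latched key springs up and an up key latches; short of 6 mm below up nothing changes.
- yellow_cup: Loose specimen cup with yellow lid, 49 mm across, 58 mm high, standing in front of the box, on its right half. Origin: centre of its underside. To be left alone.
- blue_cup: Loose specimen cup with blue lid, 49 mm across, 58 mm high, standing in front of the box, on its left half. Origin: centre of its underside. To be left alone.
- dropper: Loose dropper bottle with blue cap, 25 mm across, 78 mm high, standing behind the box. Origin: centre of its underside. To be left alone.

How it is judged:
By the outcome, as a careful person would: the job done as asked, in the order asked, and still so for the second after the job is handed in, with the robot touching nothing.
It also fails if it takes over 48 s, if anything falls off the work surface, if the arm or the gripper's body presses on something with over 40 N, if the wrist force passes 120 N, or if a joint passes its speed limit or range.

## Working session

There is one attempt and no reset: what is moved stays moved. The work goes in short steps, each a Python script; the robot and the scene stay as the last script left them, time stands still between calls to the robot, and variables do not carry over. Pictures are saved under pics/ and viewed, at most 10 in all, crops included, and the job is handed in when it is done.

```bash
mkdir -p pics; python3 - <<'E'
from workcell import *
import cv2,numpy as np
for n in("top","scene"):
    r=vision.read_camera(n); cv2.imwrite(f"pics/{n}0.png",r["frame"][:,:,::-1]); np.savez(f"{n}.npz",**r)
    print(n,r["intrinsics"],r["view"])
o=get_obs();print(o["time_s"],o["orientation"],o["wrist_force"],bot.tcp_to_tips,o["gripper_width"])
E
```

```text
top [[393.66665138   0.         315.43830011]
 [  0.         393.66665138 196.33146648]
 [  0.           0.           1.        ]] [[-0.01767825 -0.99955875 -0.02387013  0.25807319]
 [-0.99039033  0.0207813  -0.13673011  0.46839803]
 [ 0.13716583  0.0212236  -0.9903207   0.85870202]
 [ 0.          0.          0.          1.        ]]
scene [[518.22132295   0.         319.07702305]
 [  0.         518.22132295 192.88477928]
 [  0.           0.           1.        ]] [[ 0.47955157 -0.87727972 -0.02026293 -0.01687052]
 [-0.64370505 -0.33599039 -0.68757128  0.44296975]
 [ 0.59638419  0.34276924 -0.72583411  0.52696823]
 [ 0.          0.          0.          1.        ]]
0.1 [ 1.47371425e-01  9.89081042e-01 -5.89896180e-04 -8.11567816e-05] [-0.07684292 -1.01180949 -0.00709516] 0.017 0.08548143866041079
```

View pics/top0.png

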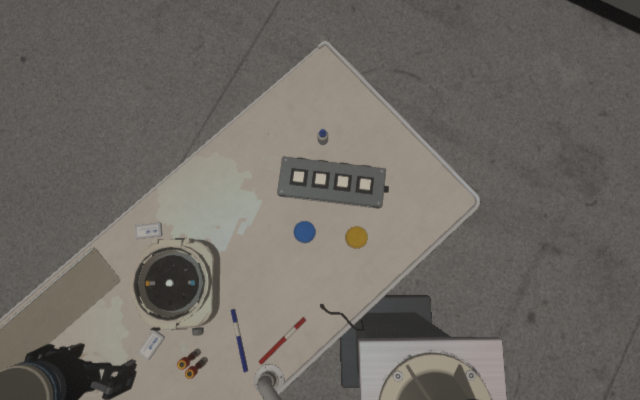

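View pics/scene0.png

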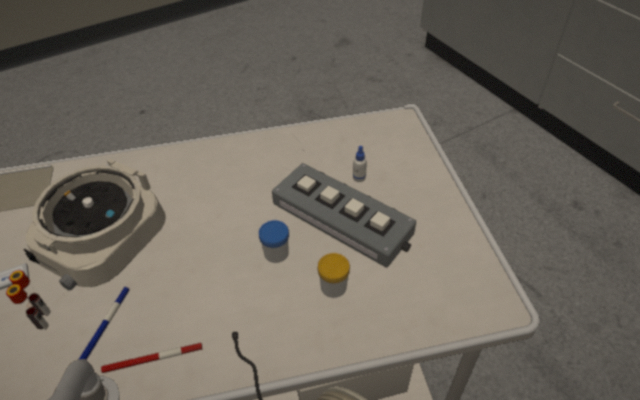

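Both views show the four white keys at about (300,177) to (365,185) in the top image. The cups are in front of the box and the dropper is behind it. Next I fit the box pose from the key centroids in both images.

```bash
cat > fit.py <<'E'
import cv2,numpy as np
from scipy.optimize import least_squares
ys=[.075,.025,-.025,-.075]
obs={}
for n,roi in(("top",(278,155,388,208)),("scene",(272,164,416,262))):
    d=np.load(n+".npz");f=d["frame"].astype(int);m=np.zeros(f.shape[:2],np.uint8)
    a,b,c,e=roi;m[b:e,a:c]=(f[b:e,a:c].min(2)>(165 if n=="top" else 150))
    k,l,s,ce=cv2.connectedComponentsWithStats(m)
    L=[(s[i,4],*ce[i].round(1)) for i in range(1,k)]; print(n,L)
    L=sorted(L)[-4:]; obs[n]=(d["intrinsics"],d["view"],np.array(sorted([x[1:] for x in L])))
def pts(p):
    c,s=np.cos(p[2]),np.sin(p[2])
    return np.array([[p[0]-s*y,p[1]+c*y,.055] for y in ys])
def res(p,ns):
    r=[]
    for n in ns:
        K,V,uv=obs[n];q=(V[:3,:3]@pts(p).T).T+V[:3,3];q=(K@q.T).T
        r.append((q[:,:2]/q[:,2:]-uv).ravel())
    return np.concatenate(r)
for ns in(["top"],["scene"],["top","scene"]):
    s=least_squares(res,[.5,.2,0],args=(ns,));print(ns,s.x.round(4),s.fun.round(1))
np.save("pose.npy",s.x);print(pts(s.x))
E
python3 fit.py
python3 - <<'E'
from workcell import *
import numpy as np
p=[get_obs()["wrist_force"] for _ in range(1)];print(p)
E
```

```text
top []
scene [(np.int32(1), np.float64(379.0), np.float64(221.0))]
[array([-0.07684292, -1.01180949, -0.00709516])]Traceback (most recent call last):
  File "fit.py", line 21, in <module>
    s=least_squares(res,[.5,.2,0],args=(ns,));print(ns,s.x.round(4),s.fun.round(1))
    return func(*args, **kwargs)
    vector_fun = VectorFunction(
        fun_wrapped,
    ...<6 lines>...
        workers=workers
    )
    self._update_fun()
    ~~~~~~~~~~~~~~~~^^
    self.f = self.fun_wrapped(xp_copy(self.x))
             ~~~~~~~~~~~~~~~~^^^^^^^^^^^^^^^^^
    return np.atleast_1d(self.fun(x))
                         ~~~~~~~~^^^
    return self.f(x, *self.args, **self.kwargs)
           ~~~~~~^^^^^^^^^^^^^^^^^^^^^^^^^^^^^^
  File "fit.py", line 18, in res
    r.append((q[:,:2]/q[:,2:]-uv).ravel())
              ~~~~~~~~~~~~~~~^~~
ValueError: operands could not be broadcast together with shapes (4,2) (0,)
```

```bash
sed -i 's/(f\[b:e,a:c\].min(2)>.*/(f[b:e,a:c].max(2)>T[n])/; s/^obs={}/obs={};T=dict(top=150,scene=150)/' fit.py
python3 - <<'E'
import numpy as np
print(np.load("top.npz")["frame"][170:186:2,296:306:3].max(2) , np.load("scene.npz")["frame"][212:236:2,372:392:4].max(2))
E
python3 fit.py 2>&1 | grep -v File
```

```text
[[ 75  61  57  54]
 [174 174 166  53]
 [179 179 178  53]
 [180 181 179  50]
 [183 182 175  53]
 [174 180 172  52]
 [ 70  84  99  52]
 [ 55  53  53  55]] [[ 92  99 138  94  93]
 [ 85 156 174 135  93]
 [ 89 176 175 173 128]
 [151 178 176 176 158]
 [162 176 176 178 118]
 [117 167 178 169  89]
 [104 122 168 134  64]
 [ 71 104 122  96  41]
 [ 43  72 101  72  43]
 [ 55  42  71  45  59]
 [ 86  50  39  42  83]
 [ 90  87  52  51  91]]
top [(np.int32(35), np.float64(278.7), np.float64(161.2)), (np.int32(2), np.float64(286.5), np.float64(155.0)), (np.int32(35), np.float64(302.5), np.float64(155.5)), (np.int32(6), np.float64(313.7), np.float64(156.0)), (np.int32(1), np.float64(329.0), np.float64(155.0)), (np.int32(102), np.float64(343.0), np.float64(157.6)), (np.int32(2), np.float64(358.5), np.float64(155.0)), (np.int32(46), np.float64(363.2), np.float64(158.8)), (np.int32(1), np.float64(369.0), np.float64(155.0)), (np.int32(2), np.float64(371.0), np.float64(155.5)), (np.int32(2), np.float64(374.0), np.float64(155.5)), (np.int32(108), np.float64(382.7), np.float64(160.1)), (np.int32(4), np.float
[... 1455 characters left out ...]
t64(329.4), np.float64(192.2)), (np.int32(132), np.float64(353.8), np.float64(205.1)), (np.int32(1945), np.float64(311.4), np.float64(241.5)), (np.int32(140), np.float64(379.7), np.float64(218.5)), (np.int32(245), np.float64(408.3), np.float64(253.3))]
['top'] [0.5163 0.1948 0.472 ] [ 21.4 -11.7 -13.2  -0.3   6.   12.7 -14.1  -0.2]
['scene'] [0.4773 0.1922 0.0727] [ 22.8  28.2  19.7 -32.6 -21.9  35.6 -19.  -25.5]
['top', 'scene'] [0.4953 0.1953 0.2278] [ 18.4 -10.  -14.2   6.5   7.   24.5 -10.9  16.5  24.1  25.4  22.3 -38.8
 -18.1  25.8 -14.4 -39.1]
[[0.4783954  0.26833728 0.055     ]
 [0.48968605 0.21962875 0.055     ]
 [0.5009767  0.17092022 0.055     ]
 [0.51226735 0.12221168 0.055     ]]
```

```bash
sed -i 's/L=sorted(L)\[-4:\]/A=dict(top=[(298,176),(320,178),(342,181),(365,184)],scene=[(306,182),(329,192),(354,205),(380,219)])[n];L=[x for x in L if any(np.hypot(x[1]-u,x[2]-v)<4 for u,v in A)]/; s/; print(n,L)//' fit.py; python3 fit.py
cat > h.py <<'E'
from workcell import *
import numpy as np
from scipy.spatial.transform import Rotation as R
p=np.load("pose.npy");c,s=np.cos(p[2]),np.sin(p[2])
keys=[np.array([p[0]-s*y,p[1]+c*y]) for y in(.075,.025,-.025,-.075)]
# tool down, closing line (y) along the key row
Q=(R.from_euler("z",p[2])*R.from_quat([0,1,0,0])).as_quat()
Q2=(R.from_euler("z",p[2]+np.pi)*R.from_quat([0,1,0,0])).as_quat()
T=bot.tcp_to_tips
E
python3 - <<'E'
from h import *
for q in(Q,Q2):
    for k in keys:
        j=kinematics.solve_ik([*k,.075+T],q);print(None if j is None else np.round(j,2))
E
```

```text
['top'] [ 0.507   0.2124 -0.1371] [-0.2 -0.1  0.   0.2  0.   0.   0.2 -0. ]
['scene'] [ 0.503   0.2122 -0.1274] [-0.5 -1.1 -0.3  0.5  0.2  0.3  0.5  0.2]
['top', 'scene'] [ 0.5049  0.2125 -0.1323] [-0.3  0.9 -0.   1.1 -0.   0.9  0.2  0.7  0.  -1.9  0.1 -0.3  0.5 -0.5
  0.7 -0.6]
[[0.514764   0.28685324 0.055     ]
 [0.50816656 0.23729042 0.055     ]
 [0.50156911 0.18772759 0.055     ]
 [0.49497167 0.13816477 0.055     ]]
[ 0.51  0.49  1.83 -0.    0.83 -0.93]
[ 0.43  0.45  1.89 -0.    0.8  -1.  ]
[ 0.36  0.42  1.95 -0.    0.77 -1.08]
[ 0.27  0.39  1.99 -0.    0.75 -1.17]
[ 0.51  0.49  1.83 -0.    0.83  2.21]
[ 0.43  0.45  1.89 -0.    0.8   2.14]
[ 0.36  0.42  1.95 -0.    0.77  2.06]
[ 0.27  0.39  1.99 -0.    0.75  1.97]
```

```bash
python3 - <<'E'
from h import *
hand.move_gripper(0,20)
bot.reach([*keys[0],.25],Q)
bot.servo_line([*keys[0],.064+T],velocity=.15)
bot.dwell(.3)
for i in range(4):
    o=get_obs();print(o["time_s"],o["wrist_force"].round(2),(o["position"]-[*keys[0],T]).round(4),o["gripper_width"]);bot.dwell(.05)
t=o["time_s"];bot.servo_line([*keys[0],.062+T],velocity=.02);o=get_obs();print(o["time_s"]-t,o["wrist_force"],o["position"][2]-T)
E
```

```text
4.1083 [ 0.17 -0.74  0.12] [0.0002 0.0001 0.0645] -1.6411563015620276e-05
4.1583 [ 1.17 -0.47  0.55] [0.0002 0.0001 0.0644] -0.0002066728011262426
4.2083 [0.38 0.13 0.42] [0.0001 0.     0.0643] 6.927150304108498e-05
4.2583 [-0.22  1.22  0.75] [0.0001 0.0001 0.0642] 0.0002568343305211966
0.2999999999999998 [-1.09191032 -0.34202364  0.03144424] 0.06175496868441563
```

```bash
cat >> h.py <<'E'
def force(n=5):
    f=[]
    for _ in range(n): f.append(get_obs()["wrist_force"][2]);bot.dwell(.02)
    return np.mean(f)
def tap(k):
    bot.servo_line([*k,.060+T],velocity=.05);bot.dwell(.1);f0=force(8);log=[]
    for z in np.arange(.0565,.0494,-.001):
        bot.servo_line([*k,z+T],velocity=.02)
        f=force()-f0;log.append((round((get_obs()["position"][2]-T)*1e3,1),round(float(f),1)))
        if f>1.7: break
    bot.servo_line([*k,.065+T],velocity=.06)
    print(log,round(get_obs()["time_s"],1))
    return f>1.7
E
python3 - <<'E'
from h import *
tap(keys[0])
E
```

```text
[(np.float64(56.4), -0.1), (np.float64(55.5), -0.2), (np.float64(54.5), -0.1), (np.float64(53.5), 0.2), (np.float64(52.5), -0.1), (np.float64(51.5), 0.0), (np.float64(50.6), 1.9)] 7.8
```

```bash
python3 - <<'E'
from h import *
for k in keys[1:]:
    bot.servo_line([*k,.066+T],velocity=.1)
    if not tap(k): print("no contact");break
E
```

```text
[(np.float64(56.4), 0.2), (np.float64(55.5), -0.3), (np.float64(54.7), 2.1)] 10.4
[(np.float64(56.5), -0.4), (np.float64(55.5), -0.0), (np.float64(54.6), 1.9)] 12.9
[(np.float64(56.4), -0.0), (np.float64(55.5), -0.1), (np.float64(54.6), 2.0)] 15.5
```

Key 1 (leftmost) met the finger about 4 mm lower than the other three, so it is the latched one. I'll press it fully in now.

```bash
python3 - <<'E'
from h import *
k=keys[0]
bot.servo_line([*k,.066+T],velocity=.12);bot.dwell(.2);f0=force(8)
bot.servo_line([*k,.053+T],velocity=.04)
def go(z):
    bot.servo_line([*k,z+T],velocity=.015);f=force()-f0;print(round((get_obs()["position"][2]-T)*1e3,2),round(f,1));return f
for z in(.050,.0485,.0475,.047,.0465,.046,.0455):
    if go(z)>9: break
bot.dwell(.7);print("hold",force()-f0)
for z in(.050,.0525,.0537): go(z)
bot.servo_line([*k,.075+T],velocity=.05);bot.servo_line([*k,.22],velocity=.15)
bot.dwell(.3);print(get_obs()["time_s"])
E
```

```text
50.3 2.6
48.67 4.2
47.64 4.1
47.16 4.4
47.06 8.9
47.01 14.5
hold 14.458236731171723
49.87 3.5
52.33 2.3
53.54 1.7
23.6917
```

The finger hit the stop at 47 mm. On release the key still pushed back at 53.5 mm, so it has sprung up. I'll back off and check with a picture.

```bash
python3 - <<'E'
from h import *
import cv2
bot.servo_line([.40,.42,.25],velocity=.2)
for n in("scene","top"):
    r=vision.read_camera(n); np.savez(n+".npz",**r)
    f=r["frame"][:,:,::-1]; cv2.imwrite(f"pics/{n}1.png",f)
print(get_obs()["time_s"])
E
python3 fit.py
python3 -c "
import cv2
cv2.imwrite('pics/s1c.png',cv2.resize(cv2.imread('pics/scene1.png')[130:300,220:450],None,fx=3,fy=3))"
```

```text
24.8333
['top'] [ 0.507   0.2126 -0.1421] [-0.1 -0.   0.   0.  -0.  -0.   0.1  0. ]
['scene'] [ 0.5039  0.2126 -0.1418] [-0.  -0.  -0.1 -0.   0.  -0.   0.1  0.1]
['top', 'scene'] [ 0.5053  0.2128 -0.1424] [-0.1  0.7 -0.   0.7 -0.1  0.7  0.   0.7  0.3 -0.6  0.2 -0.6  0.3 -0.7
  0.3 -0.5]
[[0.51598601 0.28702637 0.055     ]
 [0.50889158 0.23753224 0.055     ]
 [0.50179714 0.18803811 0.055     ]
 [0.49470271 0.13854398 0.055     ]]
```

View pics/s1c.png

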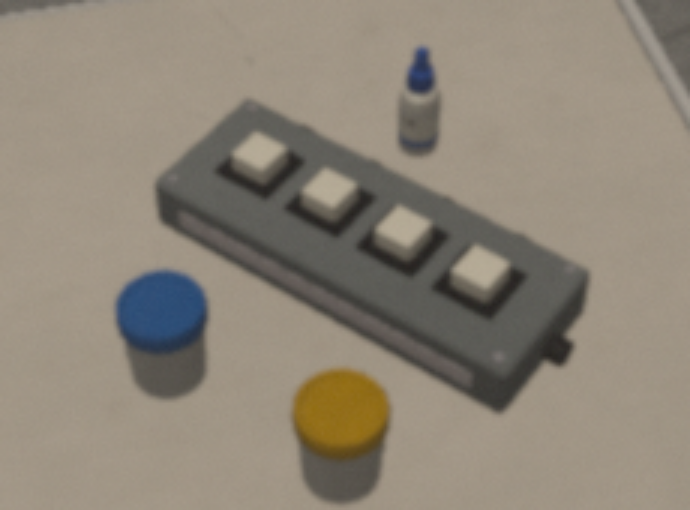

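All four caps, at (260,158) to (480,272) in the crop, stand equally high, and the fit residuals now agree to within 0.1 px. The cups and dropper haven't moved.

```bash
python3 -c "
from workcell import hand_in
print(hand_in())"
```

```text
the job is handed in; nothing more can be done
None
```

The leftmost key was the latched one: after tapping all four left to right I pressed it fully in, it sprang back up, and I handed the job in at about 25 s with the cups and dropper bottle untouched.

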